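Refit the shuttle's guide rod and lock it with its spring clip

ROBOT

A 6-joint arm with a two-finger parallel gripper is mounted at the origin on the work surface. World frame = base frame: x ahead of the robot, y to its left, z up, the work surface at z = 0. Lengths are in m, angles in rad, forces in N, time in s.
With the tool pointing down it reaches from about 0.3 to 0.75 m from the base axis. Payload 8.5 kg.
Tool frame: the origin (TCP) lies on the centre line of the jaws, within the pads' length; the fingertips stand 8 mm ahead of it and the grasp point (between the pads) lies 11 mm behind it; z points along the fingers, y is the line along which they close (so a half turn about z gives the same grasp; the last joint's range is limited). The gripper opens to 88 mm and grips with 3 to 60 N. Pads are 18 mm wide; open, the fingers measure 123 mm over their backs; the gripper's body (75 mm by 187 mm) begins 45 mm behind the grasp point.
Start: joints at [1.086, 0.381, 1.297, -0, 1.464, -0.215], TCP at [0.147, 0.53, 0.218] pointing down, gripper open.
Joint ranges: [-3.11, 3.11], [-0.89, 2.33], [0.22, 2.48], [-1.42, 4.56], [0.17, 2.85], [-2.88, 2.88]. Speed limits (rad/s): [2.39, 2.39, 3.14, 3.14, 3.14, 3.14].

INTERFACE

Orientations are given as a rotation vector (axis times angle).
In Python, from plant import r gives the robot as it stands.
- The arm moves only by the tool servo_tool, never from a script. Its argument "targets" is one flat list of numbers, 5 for each row, row after row: the shift along the world's x, y, z normalised to -1 to 1, where 1 is 4 cm, then the turn about the world's z normalised to -1 to 1, where 1 is 6 degrees, then the opening, from 0 (shut) to 1 (fully open). In form: [x, y, z, spin, grip, x, y, z, spin, grip, ...]. A call has 1 to 8 rows; each row shifts and turns the commanded pose from where the row before left it; what a row does not reach is not made up. A row lasts 1/12 s, in which the tool goes at most 41.7 mm and 7.16 degrees, less where a joint would pass 70% of its speed; a pose out of reach is approached as far as the arm can. A call with a number of a shift or a turn outside -1 to 1 is refused whole. A call with a gripper value outside its range is refused whole. The fingers move at their own pace and stop on an object; the grip force is fixed at half the most. Time passes only in rows, so rows that do not move let the fingers close. It gives the time, the measured TCP pose, the force, the opening and the grip force at its end, in the units of the state.
- r.state(): the state, without advancing time (a new reading comes with each control period).
- r.grab_frame(name): name is "scene" or "top" or "wrist"; returns (picture, depth): 400x640x3 uint8, blue, green, red; 400x640 float32, m along the optical axis (not along the pixel's ray), 0 where there is no reading.
- r.get_calibration(name): a dict with "vertical_fov" (degrees; the focal length in pixels is half the picture's height over the tangent of half this angle, whatever the lens; pixels are square), "cx", "cy" (the principal point, pixels), "pose" (4x4, takes a point from camera to world coordinates); the wrist camera has in their place "T_tool_cam" (4x4, takes a point from camera to tool coordinates, whose origin is the TCP and whose axes are the flange's). Camera axes: x right, y down, z forward; pixel columns grow to the right and rows downward; lengths in m; the calibration is good to about 2 mm. A picture is of the moment at which its call begins: read the wrist's pose just before it. get_calibration takes no time and is no camera call.
- r.close_job(): hands the job in; it is judged then, once.
The state is a dict: "time_s": time; "joint_pos": joint angles; "joint_velocities": joint speeds; "effort": joint torques, N m; "eef_pos": TCP position; "tcp_rot": TCP orientation; "contact_force": force on the tool from outside, world axes, zero at the start; "moment": the same for the moment, N m; "grip_width": opening from 0.0 (shut) to 1.0 (fully open); "gripper_force": force on a finger pad.
Only numpy, scipy, OpenCV 4.12 (cv2) and the standard library are available. Lean on these libraries where they do the work, as an engineer would, in place of code of your own. Each camera call takes 0.05 s, during which the arm holds its last target. There are 200 camera calls.

TASK

Refit the guide rod of the synthesiser's shuttle: lift it out of the foam tray, feed it nose first through the bearing block, the carriage tube and the second block until its flange is fully home against the first block's bushing. Then take the clip of the right size (the smaller of the two) from its rack and press it down into the groove on the rod's far end until it snaps in and seats, and let go. Leave the larger clip and the other loose things on the bench where they are.

Things in the scene. Friction and masses are not known exactly. Their poses are not given: they have to be found in the camera images.
- rod: Steel guide rod, 273 mm long, about 0.36 kg. Origin on its axis at the flange's front face; x runs along it to the nose. Shank 16 mm diameter to x 229 mm, nose tapering to 10 mm diameter at x 237. Flange 36 mm diameter, x -6 to 0. Centre of mass near x 102 mm. Any roll. At the start it lies level in the tray, nose towards the robot's right, axis 40 mm above the bench.
- knob (a point): Centre of the rod's fluted knob behind the flange, on the axis at rod x -21 mm: 24 mm diameter, 30 mm long (rod x -36 to -6 mm).
- groove (a point): Centre of the rod's clip groove, on its axis at rod x 214 mm. The groove is 11 mm diameter at its bottom and 10 mm wide (x 209 to 219), its edges bevelled at 45 degrees over 2 mm more on each side. With the rod home it stands just outside the second block's bushing.
- tray: Dark grey foam tray, 300 x 100 x 55 mm, fixed. Origin at the centre of its underside, below the rod's centre of mass; x along it towards the rod's nose. Its ends, 55 mm high, hold the rod in a cut-out; flange and knob are sunk between walls, so they cannot be pinched there. The middle, x -55 to +55 mm, is a finger recess 12 mm high, open to both sides, where the shank can be taken.
- shuttle: The shuttle unit, fixed. Origin at the centre of its base's underside (205 x 120 x 12 mm), z up, x the way the rod is fed (to the robot's right). Rod line at y 0, z 85 mm. On it: first block with bushing x -104 to -70 mm, carriage tube -46 to 40, second block with bushings 64 to 104. Bores 19 mm diameter, mouths flared to 26. Block tops z 102 mm; carriage top z 127, y -14 to 86.
- entry (a point): Centre of the flared mouth of the first block's bushing (rim 33 mm diameter), 85 mm above the bench. The rod's flange face comes to rest against this rim; the shank then lies on the bottom of the bores, 1.5 mm below their centre. Let go half-way, the rod stays in the bores and its free end sags a few mm.
- exit (a point): Centre of the end of the second block's bushing (27 mm outer diameter, 14 mm proud of the block), 208 mm beyond entry. With the rod home the groove's centre is 6 mm beyond this point.
- clip: The clip to fit, the smaller of two white plastic spring clips: a horseshoe 22 mm wide with a finger tab, 62 mm tall, 5 mm thick, 28 g. Origin at the horseshoe's centre, on the rod's axis when seated; z up to the tab, y through the thickness (along the rod when fitted, either way round). It opens to -z: two sprung noses, lowest point z -8 mm, 7.2 mm apart, spread over the groove at about 10 N.
- tab (a point): Centre of the clip's finger tab, at clip z 40 mm: 22 mm wide in the clip's x, 10 mm thick in y, 28 mm tall (z 26 to 54 mm); a 12 mm wide neck below it. At the start the clip stands upright and loose in its rack, its origin 32 mm and this point 72 mm above the bench.
- rack: Grey rack that holds the clip, fixed: base 56 x 36 x 24 mm with two grooved posts, 36 mm apart over all and 20 mm tall, in which the clip's sides stand; origin at the centre of its underside, clip's x along its x.
- clip_big: Larger clip of the same form, 35 mm wide, 87 mm tall, for another shaft; stands in its own rack. Origin at the centre of its horseshoe, z up. Leave it alone.
- rack_big: Grey rack that holds the larger clip, fixed: base 68 x 40 x 10 mm with two grooved posts 26 mm tall; origin at the centre of its underside. The two racks may have changed places.
- bushing: Bystander: spare steel bushing standing on end, 30 mm diameter, 30 mm tall; origin at the centre of its underside.
- driver: Bystander: screwdriver with a black handle, about 200 mm long, lying on the bench beyond the shuttle.
- reagent: Bystander: amber reagent bottle, 64 mm diameter, 130 mm tall; origin at the centre of its underside.
- grease: Bystander: small white jar, 48 mm diameter, 45 mm tall; origin at the centre of its underside.
- tip_box: Bystander: grey pipette-tip box, 120 x 80 x 42 mm; origin at the centre of its underside.
- dish: Bystander: shallow steel dish, 90 mm diameter, 16 mm tall; origin at the centre of its underside.

How it is judged:
By the outcome, as a careful person would: the job done as asked, in the order asked, and still so for the second after the job is handed in, with the robot touching nothing.
It also fails if it takes over 62 s, if anything falls off the work surface, if the arm or the gripper's body presses on something with over 40 N, if the wrist force passes 120 N, or if a joint passes its speed limit or range.

## Working session

There is one attempt and no reset: what is moved stays moved. The work goes in short steps, Python scripts to look and compute and a tool call to move; the robot and the scene stay as the last step left them, time stands still between calls to the robot, and variables do not carry over. Pictures are saved under pics/ and viewed, at most 10 in all, crops included, and the job is handed in when it is done.

Besides the shell and the picture viewer there is one more tool, called after "Emit:" as name(argument=value, ...) on one line, values as JSON. servo_tool: Moves the arm, as the interface text tells. Scaled input: -1 to 1 covers 4 cm each way for a shift and 6 degrees each way for a turn. Its arguments: {"type":"object","properties":{"targets":{"type":"array"}},"required":["targets"]}

```bash
mkdir -p pics; ls; cat > h.py <<'E'
import numpy as np, cv2
from plant import r
from scipy.spatial.transform import Rotation as R
def grab(n):
    s=r.state(); im,d=r.grab_frame(n); c=r.get_calibration(n)
    if n=="wrist":
        T=np.eye(4);T[:3,:3]=R.from_rotvec(s["tcp_rot"]).as_matrix();T[:3,3]=s["eef_pos"];P=T@np.array(c["T_tool_cam"])
    else: P=np.array(c["pose"])
    f=im.shape[0]/2/np.tan(np.radians(c["vertical_fov"])/2)
    np.savez(f"{n}.npz",im=im,d=d,P=P,k=[f,c["cx"],c["cy"]]); return im,d,P,(f,c["cx"],c["cy"])
def load(n):
    z=np.load(f"{n}.npz");return z["im"],z["d"],z["P"],z["k"]
def cloud(d,P,k):
    v,u=np.indices(d.shape);X=np.stack([(u-k[1])*d/k[0],(v-k[2])*d/k[0],d],-1)
    W=X@P[:3,:3].T+P[:3,3];W[d==0]=np.nan;return W
def atz(u,v,z,P,k):
    ray=P[:3,:3]@np.array([(u-k[1])/k[0],(v-k[2])/k[0],1]);return P[:3,3]+ray*(z-P[2,3])/ray[2]
def proj(X,P,k):
    c=P[:3,:3].T@(np.array(X)-P[:3,3]);return k[0]*c[0]/c[2]+k[1],k[0]*c[1]/c[2]+k[2]
E
python3 - <<'E'
from h import *
for n in("scene","top"):
    im,d,P,k=grab(n);cv2.imwrite(f"pics/{n}0.png",im);print(n,P.round(3).tolist(),k,(d>0).mean())
c=r.get_calibration("wrist");print(c);print(r.state())
E
```

```text
pics
scene [[-0.036, 0.801, -0.598, 1.321], [0.999, 0.039, -0.008, 0.009], [0.017, -0.598, -0.801, 1.092], [0.0, 0.0, 0.0, 1.0]] (np.float64(478.7301189049528), 320.1214779157578, 203.00315913985241) 0.99601171875
top [[-0.017, -0.993, 0.114, 0.451], [-1.0, 0.016, -0.013, 0.005], [0.011, -0.114, -0.993, 1.026], [0.0, 0.0, 0.0, 1.0]] (np.float64(366.2573490778996), 317.2011869458704, 204.41535575860195) 0.996015625
{'vertical_fov': 66.25230975506791, 'cx': 319.16387283088005, 'cy': 202.78918085608584, 'T_tool_cam': array([[-2.47018219e-04, -9.56783350e-01, -2.90801582e-01,
         7.45674497e-02],
       [ 9.99999954e-01, -2.87926306e-04,  9.78842265e-05,
        -1.49179860e-04],
       [-1.77383423e-04, -2.90801544e-01,  9.56783377e-01,
        -1.67466828e-01],
       [ 0.00000000e+00,  0.00000000e+00,  0.00000000e+00,
         1.00000000e+00]])}
{'time_s': 0.1, 'joint_pos': array([ 1.08569063e+00,  3.81113368e-01,  1.29813144e+00, -1.94541556e-05,
        1.46357169e+00, -2.15312915e-01]), 'joint_velocities': array([ 4.91286056e-05, -1.24160090e-03, -1.91910623e-03, -3.08442369e-04,
       -1.64813028e-04,  1.78850737e-04]), 'effort': array([ 3.55356744e-03, -4.38654435e+01, -2.24913454e+01,  7.14462879e-02,
        3.41759704e-02, -4.76386708e-05]), 'eef_pos': array([0.14648191, 0.52986366, 0.21732577]), 'tcp_rot': array([-4.22448041e-01, -3.11265398e+00,  1.81591920e-03]), 'contact_force': array([ 0.2118393, -0.332577 , -0.0584789]), 'moment': array([ 0.06817209,  0.00108024, -0.01353679]), 'gripper_force': 0.0, 'grip_width': 1.0032126421816832}
```

View pics/top0.png

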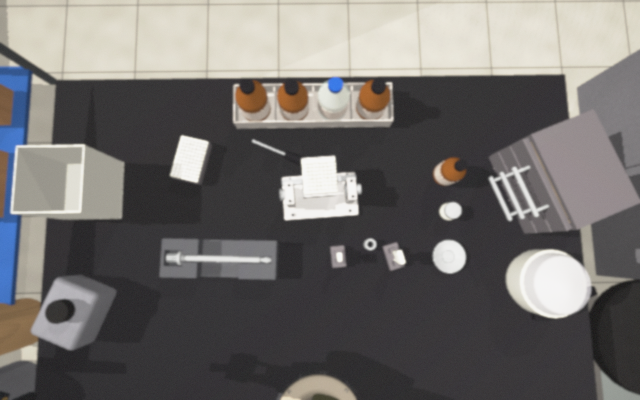

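View pics/scene0.png

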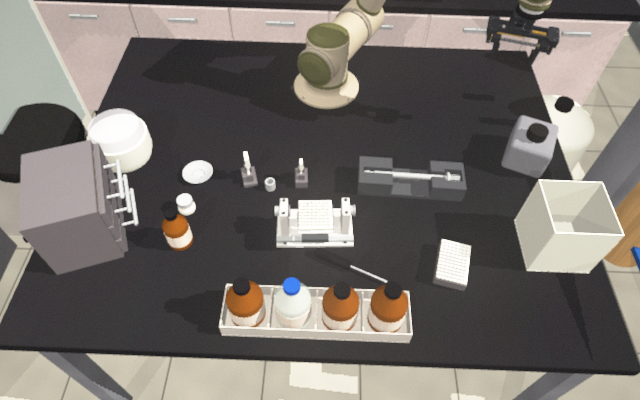

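The top view shows the tray at (218,259) with the knob at (173,258) and the nose at (270,260). The shuttle is at (320,195), the racks at (338,257) and (395,257), and the right rack looks like the bigger clip.

```bash
python3 - <<'E'
from h import *
im,d,P,k=load("top");W=cloud(d,P,k)
s=r.state();print("tcp px",proj(s["eef_pos"],P,k), proj(s["eef_pos"],*load("scene")[2:]))
for n,u,v,z in[("knob",173,258,.04),("nose",270,260,.04),("trayTL",160,240,.055),("trayBR",277,279,.055),("blk1",291,188,.1),("blk2",351,187,.1),("rackS",338,257,.024),("rackB",395,257,.024)]:
    print(n,atz(u,v,z,P,k).round(3),W[v,u].round(3))
# shank: high pts in recess
def pts(m): return W[m&np.isfinite(W[...,2])]
for n,x0,x1,y0,y1,z0,z1 in[("rack1",.2,.4,-.14,-.02,.04,.13),("rack2",.2,.4,-.24,-.14,.04,.16)]:
    m=(W[...,0]>x0)&(W[...,0]<x1)&(W[...,1]>y0)&(W[...,1]<y1)&(W[...,2]>z0)&(W[...,2]<z1);q=W[m];print(n,len(q),q.mean(0).round(3) if len(q) else 0,q.max(0).round(3) if len(q) else 0,q.min(0).round(3) if len(q) else 0)
c=np.hstack([cv2.resize(im[150:290,150:290],(560,560),interpolation=cv2.INTER_CUBIC)]);cv2.imwrite("pics/a.png",cv2.resize(im[145:290,270:420],None,fx=5,fy=4,interpolation=cv2.INTER_CUBIC))
E
```

```text
tcp px (np.float64(63.35904758599341), np.float64(398.1806707947174)) (np.float64(507.7369077275097), np.float64(66.88468118585365))
knob [0.427 0.378 0.04 ] [0.427 0.373 0.053]
nose [0.417 0.121 0.04 ] [0.418 0.119 0.049]
trayTL [0.475 0.407 0.055] [ 0.476  0.43  -0.   ]
trayBR [0.369 0.101 0.055] [ 0.364  0.106 -0.001]
blk1 [0.601 0.059 0.1  ] [0.6   0.059 0.101]
blk2 [ 0.601 -0.094  0.1  ] [ 0.601 -0.094  0.102]
rackS [ 0.422 -0.062  0.024] [ 0.423 -0.058  0.086]
rackB [ 0.419 -0.217  0.024] [ 0.419 -0.213  0.042]
rack1 0 0 0 0
rack2 0 0 0 0
```

View pics/a.png

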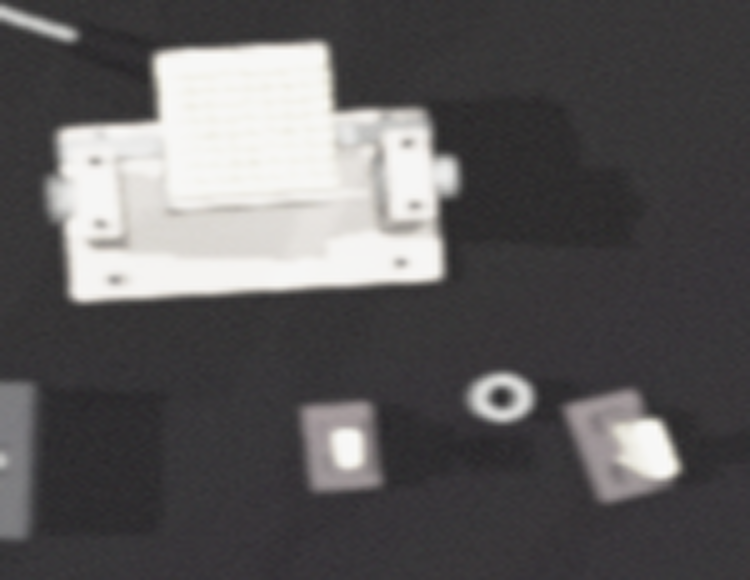

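Left rack is the small clip: its top measures 0.086 m, as expected for the tab. The rod measures 257 mm from knob to nose, which matches. Moving above the tray's recess.

Emit:
servo_tool(targets=[0.6,-0.6,0,-1,1,0.6,-0.6,0,-1,1,0.6,-0.6,0,-1,1,0.6,-0.6,0,-1,1,0.6,-0.6,0,-1,1,0.6,-0.6,0,-1,1])

```text
time_s: 0.6
eef_pos: [0.2913, 0.3847, 0.2177]
tcp_rot: [-1.371, -2.826, 0.001]
contact_force: [0.3, 0.6, -0.1]
grip_width: 1.0
gripper_force: 0.0
```

Emit:
servo_tool(targets=[0.6,-0.6,0,-1,1,0.6,-0.6,0,-1,1,0.6,-0.6,0,-1,1,0.6,-0.6,0,-1,1,0.6,-0.6,0,-1,1,0.6,-0.6,0,-1,1,0,0,0,-0.8,1,0,0,0,0,1])

```text
time_s: 1.27
eef_pos: [0.4354, 0.2409, 0.2173]
tcp_rot: [-2.271, -2.17, 0.001]
contact_force: [-0.0, 0.2, 0.1]
grip_width: 1.0
gripper_force: 0.0
```

```bash
python3 - <<'E'
from h import *
s=r.state();print(s["time_s"],s["eef_pos"],s["tcp_rot"],s["joint_pos"].round(2),s["contact_force"])
im,d,P,k=grab("wrist");cv2.imwrite("pics/w1.png",im)
W=cloud(d,P,k)
print(proj([.422,.256,.04],P,k))
E
```

```text
1.2667 [0.43541867 0.2408557  0.21732115] [-2.27077966e+00 -2.17019507e+00  1.44288363e-03] [0.27 0.29 1.44 0.   1.42 0.31] [-0.01040311  0.18494071  0.1378082 ]
(np.float64(306.40332070104057), np.float64(165.30822361200688))
```

View pics/w1.png

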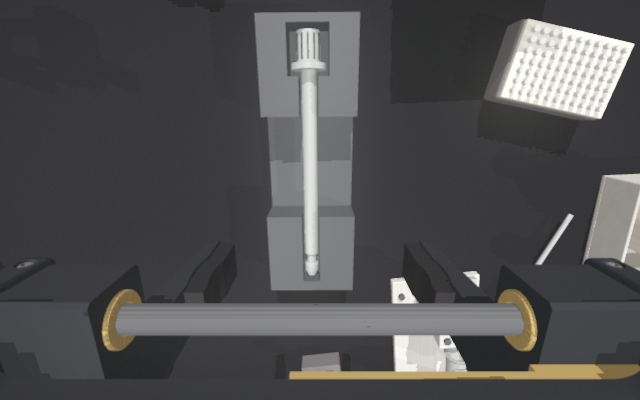

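Wrist view: rod's flange at (309,65), nose end at about (312,273), shank centre line from (309,80) to (311,250), and the open recess spans rows 117 to 207.

```bash
python3 - <<'E'
from h import *
im,d,P,k=load("wrist");W=cloud(d,P,k)
a=[]
for n,u,v in[("flange",309,65),("knobend",308,32),("sh1",309,85),("sh2",310,120),("sh3",310.5,200),("sh4",311,245),("nose",312,274)]:
    p=atz(u,v,.04,P,k);print(n,p.round(4),W[int(v),int(u)].round(3))
# shank by rows from depth in recess
for v in range(120,205,12):
    q=W[v,280:340];m=q[:,2]>.036;print(v,m.sum(),q[m].mean(0).round(4),q[m][:,2].max().round(4))
E
```

```text
flange [0.4307 0.3603 0.04  ] [0.431 0.358 0.059]
knobend [0.4314 0.3908 0.04  ] [0.432 0.388 0.054]
sh1 [0.4296 0.3409 0.04  ] [0.43 0.34 0.05]
sh2 [0.4288 0.3054 0.04  ] [0.429 0.306 0.047]
sh3 [0.4244 0.2149 0.04  ] [0.424 0.218 0.049]
sh4 [0.422  0.1574 0.04  ] [0.422 0.161 0.048]
nose [0.4211 0.1173 0.04  ] [0.421 0.12  0.045]
120 14 [0.4284 0.3056 0.0467] 0.0483
132 14 [0.4278 0.2931 0.0472] 0.0491
144 14 [0.4271 0.2804 0.0467] 0.0496
156 15 [0.4269 0.2672 0.0463] 0.0491
168 14 [0.4267 0.254  0.0468] 0.0502
180 14 [0.426  0.2403 0.047 ] 0.0495
192 14 [0.4252 0.2263 0.0468] 0.0488
204 14 [0.4245 0.212  0.0467] 0.0494
```

Emit:
servo_tool(targets=[-0.22,0.4,-0.9,0,1,0,0,-0.9,0,1,0,0,-0.9,0,1,0,0,-0.9,0,0.5,0,0,-0.7,0,0.4,0,0,-0.38,0,0.4])

```text
time_s: 1.82
eef_pos: [0.4234, 0.2585, 0.0278]
tcp_rot: [-2.258, -2.181, 0.006]
contact_force: [0.1, -0.7, 0.2]
grip_width: 0.795
gripper_force: 0.0
```

Emit:
servo_tool(targets=[0,0,0,0,0,0,0,0,0,0,0,0,0,0,0,0,0,0,0,0,0,0,0,0,0,0,0,0,0,0])

```text
time_s: 2.32
eef_pos: [0.4261, 0.2583, 0.0315]
tcp_rot: [2.264, 2.177, 0.002]
contact_force: [-0.6, 0.1, 0.1]
grip_width: 0.343
gripper_force: 0.0
```

Emit:
servo_tool(targets=[0,0,0,0,0,0,0,0,0,0,0,0,0,0,0,0,0,0,0,0])

```text
time_s: 2.65
eef_pos: [0.4258, 0.2581, 0.0307]
tcp_rot: [2.265, 2.177, 0.0]
contact_force: [0.5, -0.4, -0.9]
grip_width: 0.039
gripper_force: 0.0
```

Emit:
servo_tool(targets=[0,0,0.2,0,0,0,0,0.5,0,0,0,0,0.8,0,0,0,0,0.8,0,0,0,0,0.8,0,0,0,0,0,0,0])

```text
time_s: 3.15
eef_pos: [0.428, 0.2589, 0.1607]
tcp_rot: [2.261, 2.174, 0.015]
contact_force: [0.5, 1.1, 1.1]
grip_width: 0.006
gripper_force: 0.0
```

The gripper shut fully with no force, so the grasp missed. Checking why.

```bash
python3 - <<'E'
from h import *
s=r.state();print(s["time_s"],s["eef_pos"],s["tcp_rot"],s["grip_width"],s["gripper_force"],s["contact_force"])
im,d,P,k=grab("wrist");cv2.imwrite("pics/w2.png",im)
E
```

```text
3.15 [0.42798857 0.25890359 0.16074021] [2.26116748 2.17423563 0.01489622] 0.005855511242524181 0.0 [0.506808   1.10106594 1.12443198]
```

View pics/w2.png

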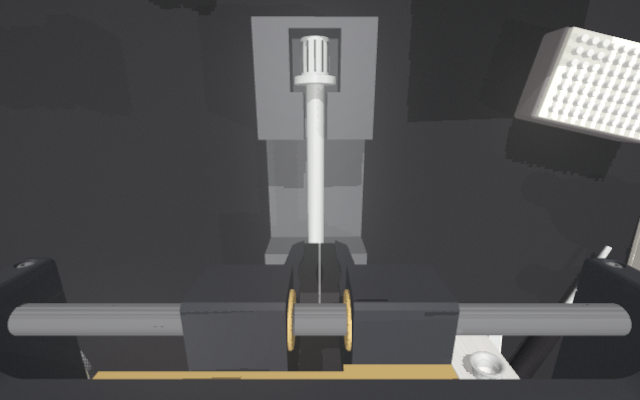

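The rod still lies in the tray, and the closed fingertips show at about (319,243), in line with it. I'll check fingertip geometry from depth.

```bash
python3 - <<'E'
from h import *
im,d,P,k=load("wrist");W=cloud(d,P,k)
s=r.state();T=np.eye(4);T[:3,:3]=R.from_rotvec(s["tcp_rot"]).as_matrix();T[:3,3]=s["eef_pos"]
print("tcp px",proj(s["eef_pos"],P,k),"tip px",proj((T@[0,0,.008,1])[:3],P,k),"tilt",T[:3,2])
Ti=np.linalg.inv(T)
for v in (236,240,243,246,250,260,270,285):
    for u in (305,330): p=W[v,u];print(v,u,p.round(3),(Ti@np.r_[p,1])[:3].round(3))
for u,v in[(280,50),(200,100),(315,150),(280,180),(280,245)]: print(u,v,W[v,u].round(4))
im,d,P,k=grab("top");W=cloud(d,P,k);print("top",proj(s["eef_pos"],P,k));cv2.imwrite("pics/t2.png",cv2.resize(im[200:330,140:340],None,fx=4,fy=4))
E
```

```text
tcp px (np.float64(316.61168277107066), np.float64(240.11068222727457)) tip px (np.float64(316.6618009729539), np.float64(234.9452567753744)) tilt [ 0.00628283  0.00200906 -0.99997824]
236 305 [0.412 0.201 0.013] [-0.059 -0.014  0.145]
236 330 [0.44  0.199 0.013] [-0.059  0.014  0.145]
240 305 [0.412 0.2   0.023] [-0.059 -0.013  0.135]
240 330 [0.439 0.199 0.023] [-0.059  0.014  0.135]
243 305 [0.421 0.267 0.181] [ 0.009 -0.006 -0.024]
243 330 [0.434 0.267 0.182] [ 0.009  0.007 -0.024]
246 305 [0.421 0.268 0.187] [ 0.01  -0.006 -0.029]
246 330 [0.434 0.268 0.186] [ 0.009  0.007 -0.029]
250 305 [0.422 0.268 0.191] [ 0.01  -0.006 -0.034]
250 330 [0.434 0.268 0.191] [ 0.009  0.007 -0.033]
260 305 [0.422 0.268 0.201] [ 0.009 -0.005 -0.043]
260 330 [0.433 0.268 0.202] [ 0.009  0.006 -0.044]
270 305 [0.422 0.267 0.209] [ 0.008 -0.005 -0.051]
270 330 [0.433 0.267 0.211] [ 0.009  0.006 -0.053]
285 305 [0.423 0.269 0.223] [ 0.01  -0.004 -0.066]
285 330 [0.432 0.269 0.224] [ 0.01   0.005 -0.066]
280 50 [0.4028 0.3814 0.0557]
200 100 [0.3134 0.3483 0.0016]
315 150 [0.4275 0.2994 0.0493]
280 180 [0.3891 0.2652 0.0129]
280 245 [0.3868 0.2014 0.0359]
top (np.float64(205.02316828709016), np.float64(258.7319829938248))
```

Depth shows the true fingertips at tool z ≈ -0.022, not +0.008. The reported TCP is therefore about 30 mm beyond the real one, and the fingers closed just above the rod. I'll go 30 mm lower (TCP z ≈ 0).

Emit:
servo_tool(targets=[0,0,0,0,0.5,0,0,0,0,0.5,0,0,-0.6,0,0.5,0,0,-0.6,0,0.5,0,0,-0.6,0,0.5,0,0,-0.6,0,0.5])

```text
time_s: 3.75
eef_pos: [0.4251, 0.2579, 0.0567]
tcp_rot: [-2.264, -2.177, 0.003]
contact_force: [0.7, 0.3, -0.5]
grip_width: 0.435
gripper_force: 0.0
```

Emit:
servo_tool(targets=[0,0,-0.6,0,0.5,0,0,-0.5,0,0.5,0,0,-0.35,0,0.5,0,0,0,0,0.1,0,0,0,0,0,0,0,0,0,0,0,0,0,0,0])

```text
time_s: 4.33
eef_pos: [0.4262, 0.2582, 0.0014]
tcp_rot: [2.264, 2.177, 0.002]
contact_force: [0.4, 0.2, -0.2]
grip_width: 0.222
gripper_force: 0.0
```

Emit:
servo_tool(targets=[0,0,0,0,0,0,0,0,0,0,0,0,0,0,0])

```text
time_s: 4.58
eef_pos: [0.4261, 0.2582, 0.0013]
tcp_rot: [2.264, 2.177, 0.002]
contact_force: [-0.7, 1.3, 5.1]
grip_width: 0.166
gripper_force: 29.7
```

Gripped at about 30 N and 15 mm opening. Lifting, and measuring the shuttle from the top and scene frames meanwhile.

Emit:
servo_tool(targets=[0,0,0.3,0,0,0,0,0.5,0,0,0,0,0.5,0,0,0,0,0.5,0,0,0,0,0.5,0,0,0,0,0.4,0,0,0,0,0,0,0])

```text
time_s: 5.17
eef_pos: [0.4268, 0.2585, 0.1112]
tcp_rot: [2.263, 2.176, 0.007]
contact_force: [0.3, 0.5, -2.3]
grip_width: 0.161
gripper_force: 30.0
```

```bash
python3 - <<'E'
from h import *
s=r.state();print(s["eef_pos"],s["grip_width"],s["gripper_force"],s["contact_force"],s["moment"])
im,d,P,k=load("top");W=cloud(d,P,k)
for n,u,v in[("entry",279.4,193.75),("exit",362,188.75)]: print(n,atz(u,v,.085,P,k).round(4))
for n,z0,z1,y0,y1 in[("b1",.095,.108,.03,.12),("b2",.095,.108,-.16,-.07),("car",.12,.135,-.1,.1),("bush1",.09,.1005,.06,.12),("bush2",.088,.1005,-.16,-.1)]:
    m=(W[...,2]>z0)&(W[...,2]<z1)&(W[...,0]>.5)&(W[...,0]<.75)&(W[...,1]>y0)&(W[...,1]<y1);q=W[m]
    c=q[:,:2].astype(np.float32);v,u=np.nonzero(m);print(n,len(q),q.mean(0).round(4),cv2.minAreaRect(c),(u.min(),u.max(),v.min(),v.max()))
im2,d2,P2,k2=load("scene");
for X in([.615,.085,.085],[.607,-.123,.085]): print(proj(X,P2,k2))
cv2.imwrite("pics/s1.png",cv2.resize(im2[185:255,255:375],None,fx=6,fy=6,interpolation=cv2.INTER_CUBIC))
E
```

```text
[0.42682886 0.2584944  0.11117467] 0.16097141935845305 30.031386762857437 [ 0.25968659  0.45299692 -2.30645126] [-0.09121373  0.05360535  0.06604734]
entry [0.5884 0.0905 0.085 ]
exit [ 0.5982 -0.1243  0.085 ]
b1 220 [0.5876 0.0675 0.1019] ((0.6209760308265686, 0.06269575655460358), (0.040512196719646454, 0.1230870932340622), 78.10018157958984) (np.int64(280), np.int64(302), np.int64(158), np.int64(204))
b2 227 [ 0.5967 -0.0968  0.1019] ((0.5966044068336487, -0.09839596599340439), (0.038497183471918106, 0.055218279361724854), 88.60623931884766) (np.int64(345), np.int64(360), np.int64(178), np.int64(199))
car 972 [ 0.6274 -0.0132  0.1238] ((0.6285687685012817, -0.013469669967889786), (0.08756013214588165, 0.08349979668855667), 3.389810800552368) (np.int64(302), np.int64(337), np.int64(158), np.int64(193))
bush1 61 [0.5831 0.0771 0.0973] ((0.5858488082885742, 0.07505492120981216), (0.05368546396493912, 0.025489937514066696), 4.460176467895508) (np.int64(280), np.int64(291), np.int64(183), np.int64(204))
bush2 53 [ 0.595  -0.1113  0.0964] ((0.5898422598838806, -0.10979013890028), (0.016336603090167046, 0.040813907980918884), 88.5816421508789) (np.int64(354), np.int64(360), np.int64(184), np.int64(199))
(np.float64(353.1595133758852), np.float64(218.27315318118744))
(np.float64(272.5470078150731), np.float64(212.5891404143419))
```

View pics/s1.png

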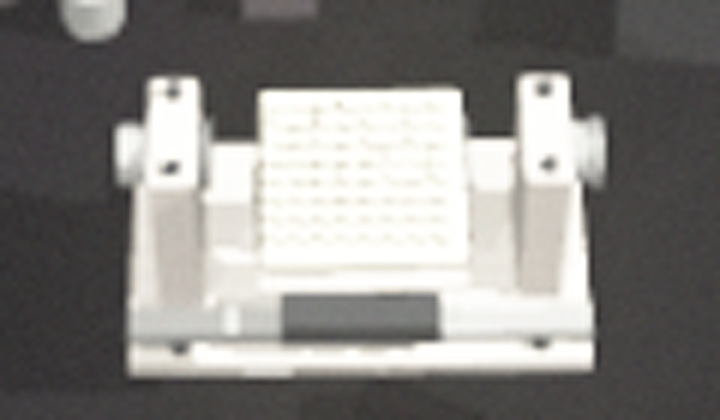

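Scene crop: the entry rim is at crop (597,152), i.e. picture (354.5,210), and the exit at (276,210). Moving to pre-entry, then I'll compare nose and bore in the same pictures.

Emit:
servo_tool(targets=[0.5,0,0,0.2,0,0.8,0,0,0.23,0,0.8,0,0,0.2,0,0.8,0,0,0.2,0,0.7,-0.1,-0.4,0,0,0.35,-0.06,-0.5,0,0,0,0,-0.4,0,0,0,0,-0.27,0,0])

```text
time_s: 5.83
eef_pos: [0.583, 0.2509, 0.042]
tcp_rot: [-2.167, -2.271, 0.006]
contact_force: [-1.7, -0.6, -3.9]
grip_width: 0.161
gripper_force: 30.0
```

Emit:
servo_tool(targets=[0,0,0,0,0,0,0,0,0,0,0,0,0,0,0])

```text
time_s: 6.08
eef_pos: [0.5838, 0.252, 0.0467]
tcp_rot: [2.167, 2.274, 0.002]
contact_force: [0.5, 0.4, -2.2]
grip_width: 0.159
gripper_force: 30.0
```

```bash
python3 - <<'E'
from h import *
s=r.state();print(s["eef_pos"],s["tcp_rot"],s["grip_width"],s["gripper_force"],s["contact_force"],s["moment"])
a,d,P,k=grab("top");b,d2,P2,k2=grab("scene")
c=np.hstack([cv2.resize(a[165:215,225:295],(385*1,275),interpolation=cv2.INTER_CUBIC),cv2.resize(b[185:235,340:410],(385,275),interpolation=cv2.INTER_CUBIC)]);cv2.imwrite("pics/c1.png",c)
W=cloud(d,P,k)
import sys
for v in range(180,206,2): print(v,[f"{W[v,u,2]:.3f}" for u in range(240,292,4)])
E
```

```text
[0.58378542 0.25201739 0.04670584] [2.16711392e+00 2.27359507e+00 1.54197460e-03] 0.15944758332161715 30.03196656703949 [ 0.48932526  0.36112213 -2.19357716] [-0.08923567  0.03464469 -0.04175118]
180 ['0.001', '0.001', '0.003', '0.005', '0.001', '0.001', '0.002', '-0.001', '0.001', '0.002', '0.000', '0.021', '0.024']
182 ['-0.001', '0.001', '0.002', '0.001', '0.001', '0.002', '0.006', '-0.000', '0.001', '0.003', '-0.001', '0.022', '0.105']
184 ['-0.002', '0.003', '-0.004', '0.003', '0.002', '0.000', '0.001', '0.001', 'nan', '-0.002', '0.004', '0.023', '0.106']
186 ['-0.001', '-0.001', '0.001', '0.002', '0.001', '0.001', '0.002', '0.000', '0.002', '0.001', '0.000', '0.012', '0.103']
188 ['0.002', '0.001', '0.001', '-0.001', '0.001', '-0.001', '0.004', '0.001', '0.000', '0.000', '0.001', '0.012', '0.101']
190 ['0.002', '0.002', '0.001', '0.002', '0.003', '0.004', '0.004', '-0.000', '0.000', '0.000', '0.096', '0.095', '0.103']
192 ['0.001', '-0.001', '0.090', '0.087', '0.091', '0.088', '0.092', '0.093', '0.003', '0.002', '0.098', '0.098', '0.101']
194 ['0.095', '0.093', '0.094', '0.092', '0.094', '0.088', '0.092', '0.096', '0.001', '0.001', '0.100', '0.098', '0.101']
196 ['0.092', '0.095', '0.094', '0.094', '0.093', '0.092', '0.084', '0.090', '0.001', '0.000', '0.003', '0.096', '0.104']
198 ['0.087', '0.088', '0.089', '0.000', '-0.004', '0.000', '0.002', '0.002', '0.001', '0.003', '-0.001', '0.095', '0.102']
200 ['0.001', '0.002', '0.001', '0.000', '0.002', '-0.001', '0.005', '0.002', '0.001', '-0.000', '0.002', '0.012', '0.103']
202 ['0.002', '0.003', '0.002', '0.001', '-0.001', '-0.001', '0.004', '0.003', '-0.000', '-0.002', '0.001', '0.013', '0.103']
204 ['0.002', '-0.002', '0.003', '-0.002', '0.001', '-0.002', '-0.001', '-0.001', '-0.005', '0.003', '0.001', '0.012', '0.101']
```

View pics/c1.png

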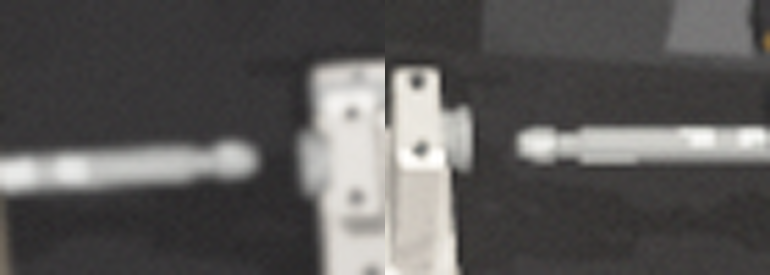

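Top crop: nose at (260,159), rim centre at (302,160), rod slope parallel to the bore line. Scene crop: rod row 145 against rim centre row 139. So the rod is about 1.7 mm too far in x and 1–2 mm low; I'll correct that and feed.

Emit:
servo_tool(targets=[-0.04,0,0.03,0,0,0.01,-0.2,0,0,0,0.015,-0.3,0,0,0,0.015,-0.3,0,0,0,0.01,-0.2,0,0,0,0,0,0,0,0])

```text
time_s: 6.68
eef_pos: [0.5845, 0.2094, 0.0471]
tcp_rot: [2.171, 2.271, -0.001]
contact_force: [1.1, 1.0, -3.0]
grip_width: 0.163
gripper_force: 30.0
```

Emit:
servo_tool(targets=[0.01,-0.2,0,0,0,0.01,-0.2,0,0,0,0,0,0,0,0])

```text
time_s: 6.93
eef_pos: [0.5852, 0.1942, 0.047]
tcp_rot: [2.169, 2.272, -0.001]
contact_force: [-0.0, -0.8, -3.1]
grip_width: 0.168
gripper_force: 30.0
```

Emit:
servo_tool(targets=[0.01,-0.2,0,0,0,0.01,-0.2,0,0,0,0.01,-0.2,0,0,0,0.01,-0.2,0,0,0,0.01,-0.2,0,0,0,0,0,0,0,0])

```text
time_s: 7.43
eef_pos: [0.5871, 0.154, 0.047]
tcp_rot: [2.17, 2.272, -0.001]
contact_force: [-1.4, -0.6, -2.9]
grip_width: 0.164
gripper_force: 30.1
```

Emit:
servo_tool(targets=[0.01,-0.2,0,0,0,0.01,-0.2,0,0,0,0.01,-0.2,0,0,0,0.01,-0.2,0,0,0,0.01,-0.2,0,0,0,0,0,0,0,0])

```text
time_s: 7.93
eef_pos: [0.5889, 0.1139, 0.0469]
tcp_rot: [-2.169, -2.272, 0.002]
contact_force: [-4.1, -1.0, -3.3]
grip_width: 0.163
gripper_force: 30.1
```

```bash
python3 - <<'E'
from h import *
s=r.state();print(s["eef_pos"],s["tcp_rot"],s["grip_width"],s["contact_force"],s["moment"])
a,d,P,k=grab("wrist");cv2.imwrite("pics/w3.png",a)
E
```

```text
[0.58886019 0.11391148 0.04693167] [-2.16943413e+00 -2.27211193e+00  1.72912871e-03] 0.16259713617787472 [-4.05658921 -0.97901266 -3.2990134 ] [-0.3159933   0.47146143 -0.12485982]
```

View pics/w3.png

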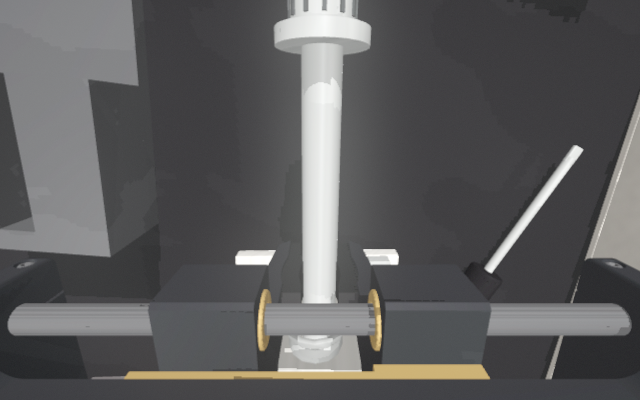

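The rod is in the bore, with the flange at (322,33) and low forces; the nose is inside the carriage. Releasing, then sliding back to the knob with the fingers straddling the rod.

Emit:
servo_tool(targets=[0,0,0,0,0.7,0,0,0,0,0.7,0,0,0,0,0.7,0,0,0,0,0.7,-0.02,0.35,0,0,0.7,-0.02,0.5,0,0,0.7,-0.02,0.5,0,0,0.7,-0.02,0.5,-0.05,0,0.7])

```text
time_s: 8.65
eef_pos: [0.5859, 0.1916, 0.0455]
tcp_rot: [2.168, 2.273, 0.002]
contact_force: [0.7, -0.4, 1.2]
grip_width: 0.699
gripper_force: 0.0
```

Emit:
servo_tool(targets=[-0.03,0.6,0,0,0.7,-0.03,0.5,0,0,0.5,0,0,0,0,0.5,0,0,0,0,0.5])

```text
time_s: 8.98
eef_pos: [0.583, 0.2352, 0.045]
tcp_rot: [2.165, 2.276, 0.0]
contact_force: [0.3, -0.1, 0.3]
grip_width: 0.506
gripper_force: 0.0
```

```bash
python3 - <<'E'
from h import *
s=r.state();print(s["eef_pos"],s["tcp_rot"],s["grip_width"],s["contact_force"],s["moment"])
a,d,P,k=grab("wrist");W=cloud(d,P,k);cv2.imwrite("pics/w4.png",a)
T=np.eye(4);T[:3,:3]=R.from_rotvec(s["tcp_rot"]).as_matrix();T[:3,3]=s["eef_pos"]
print("pads",proj((T@[0,0,-.041,1])[:3],P,k))
m=(abs(W[...,0]-.583)<.03)&(W[...,1]>.15)&(W[...,1]<.27)&(W[...,2]>.07)&(W[...,2]<.12)
for y in np.arange(.17,.27,.005):
    q=W[m&(abs(W[...,1]-y)<.0025)]
    if len(q)>5: print(y.round(3),len(q),q[:,0].min().round(4),q[:,0].max().round(4),np.percentile(q[:,2],95).round(4))
E
```

```text
[0.58298664 0.23519459 0.04501114] [2.16521395e+00 2.27601423e+00 2.49422480e-04] 0.5062412411235385 [ 0.27906    -0.12462043  0.27700535] [-0.07941763  0.09891449  0.02429195]
pads (np.float64(318.16562849403493), np.float64(277.56372269153405))
0.18 50 0.5755 0.591 0.0867
0.185 230 0.5753 0.5907 0.0884
0.19 257 0.5745 0.5904 0.0885
0.195 253 0.5744 0.5902 0.0882
0.2 250 0.5744 0.5899 0.0881
0.205 49 0.5765 0.587 0.0883
0.215 49 0.563 0.5681 0.0802
0.22 206 0.554 0.5988 0.0842
0.225 463 0.5537 0.6078 0.1173
0.23 754 0.5539 0.6079 0.0944
0.235 805 0.5573 0.6078 0.0965
0.24 1298 0.553 0.613 0.1118
0.245 2300 0.553 0.613 0.1116
0.25 809 0.5676 0.6129 0.0897
```

View pics/w4.png

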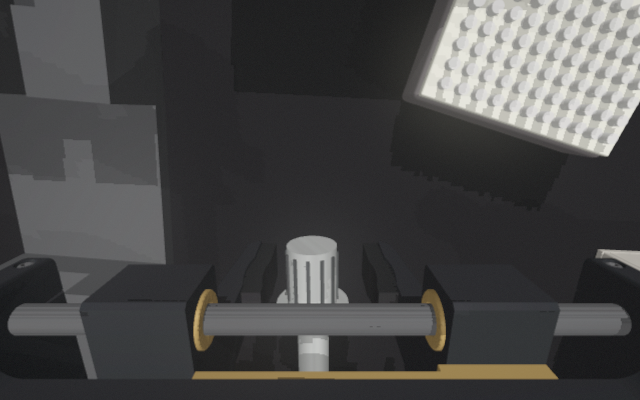

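The fingers straddle the knob (image (312,270)), centred. The depth slices put the shank axis at about z 0.080, sagged by roughly 5 mm. Gripping the knob, levelling it, then pushing.

Emit:
servo_tool(targets=[0,0,0,0,0,0,0,0,0,0,0,0,0,0,0,0,0,0,0,0,0,0,0,0,0,0,0,0,0,0])

```text
time_s: 9.53
eef_pos: [0.5831, 0.233, 0.0451]
tcp_rot: [-2.169, -2.273, 0.002]
contact_force: [-3.1, -4.2, 3.8]
grip_width: 0.26
gripper_force: 30.0
```

Emit:
servo_tool(targets=[0,0,0.06,0,0,0,0,0.06,0,0,0,0,0,0,0])

```text
time_s: 9.78
eef_pos: [0.5836, 0.2339, 0.0502]
tcp_rot: [2.168, 2.273, 0.001]
contact_force: [-1.6, -0.1, -2.0]
grip_width: 0.26
gripper_force: 30.0
```

Emit:
servo_tool(targets=[0.01,-0.2,0,0,0,0.01,-0.2,0,0,0,0,0,0,0,0])

```text
time_s: 10.03
eef_pos: [0.5842, 0.2161, 0.0497]
tcp_rot: [-2.169, -2.272, 0.001]
contact_force: [-0.2, -0.6, -1.8]
grip_width: 0.268
gripper_force: 30.0
```

Emit:
servo_tool(targets=[0.01,-0.2,0,0,0,0.01,-0.2,0,0,0,0.01,-0.2,0,0,0,0.01,-0.2,0,0,0,0,0,0,0,0])

```text
time_s: 10.45
eef_pos: [0.5859, 0.1837, 0.0499]
tcp_rot: [2.169, 2.272, -0.002]
contact_force: [-1.8, -1.2, -0.3]
grip_width: 0.262
gripper_force: 30.0
```

Emit:
servo_tool(targets=[0.01,-0.2,0,0,0,0.01,-0.2,0,0,0,0.01,-0.2,0,0,0,0.01,-0.2,0,0,0,0,0,0,0,0])

```text
time_s: 10.87
eef_pos: [0.5867, 0.152, 0.0501]
tcp_rot: [-2.168, -2.273, 0.003]
contact_force: [-6.2, -4.1, 2.6]
grip_width: 0.267
gripper_force: 30.0
```

Emit:
servo_tool(targets=[-0.03,0,0.01,0,0,0.007,-0.2,0,0,0,0.007,-0.2,0,0,0,0.007,-0.2,0,0,0,0,0,0,0,0])

```text
time_s: 11.28
eef_pos: [0.5872, 0.1276, 0.0503]
tcp_rot: [2.169, 2.272, -0.002]
contact_force: [-2.9, -3.9, 1.4]
grip_width: 0.264
gripper_force: 30.0
```

Emit:
servo_tool(targets=[0,-0.12,0,0,0,0,-0.1,0,0,0,0,0,0,0,0])

```text
time_s: 11.53
eef_pos: [0.5873, 0.12, 0.0504]
tcp_rot: [2.168, 2.273, 0.0]
contact_force: [-1.5, -2.5, 1.6]
grip_width: 0.263
gripper_force: 30.0
```

Emit:
servo_tool(targets=[0.002,-0.08,0,0,0,0.002,-0.08,0,0,0,0,0,0,0,0])

```text
time_s: 11.78
eef_pos: [0.5875, 0.114, 0.0504]
tcp_rot: [2.168, 2.273, 0.0]
contact_force: [-0.6, -0.3, 1.2]
grip_width: 0.265
gripper_force: 30.0
```

Emit:
servo_tool(targets=[0,-0.06,0,0,0,0,0,0,0,0])

```text
time_s: 11.95
eef_pos: [0.5874, 0.1118, 0.0504]
tcp_rot: [2.168, 2.273, 0.001]
contact_force: [0.3, 1.1, 0.7]
grip_width: 0.263
gripper_force: 30.0
```

```bash
python3 - <<'E'
from h import *
s=r.state();print(s["eef_pos"],s["contact_force"])
E
```

```text
[0.587446   0.11184454 0.05035452] [0.27803818 1.11120002 0.67618117]
```

Emit:
servo_tool(targets=[0,-0.06,0,0,0,0,-0.04,0,0,0,0,0,0,0,0])

```text
time_s: 12.2
eef_pos: [0.5874, 0.1093, 0.0504]
tcp_rot: [-2.167, -2.273, -0.004]
contact_force: [0.8, 9.4, 1.7]
grip_width: 0.264
gripper_force: 30.0
```

Emit:
servo_tool(targets=[0,-0.06,0,0,0,0,0,0,0,0])

```text
time_s: 12.37
eef_pos: [0.5873, 0.1092, 0.0505]
tcp_rot: [-2.165, -2.271, -0.009]
contact_force: [1.9, 20.7, 2.1]
grip_width: 0.266
gripper_force: 30.0
```

The push stopped at y 0.109 with 20 N, so the flange is home. Releasing, lifting, and moving to a viewpoint that covers both the groove and the clip.

Emit:
servo_tool(targets=[0,0,0,0,0.6,0,0,0,0,0.6,0,0,0,0,0.6,0,0,0,0,0.6,0,0,0.3,0,0.6,0,0,0.9,0,0.6,0,0,0.9,0,0.6,0,0,0.9,0,0.6])

```text
time_s: 13.03
eef_pos: [0.5869, 0.1052, 0.1715]
tcp_rot: [-2.168, -2.273, 0.002]
contact_force: [1.5, -0.5, -0.3]
grip_width: 0.6
gripper_force: 0.0
```

Emit:
servo_tool(targets=[-0.1,-0.4,0.8,0,0.5,-0.3,-1,0,0,0.5,-0.3,-1,0,0,0.5,-0.3,-1,0,0,0.5,-0.3,-1,0,0,0.5,-0.3,-1,0,0,0.5,-0.3,-1,0,0,0.5,-0.3,-1,0,0,0.5])

```text
time_s: 13.7
eef_pos: [0.4982, -0.1918, 0.2023]
tcp_rot: [2.169, 2.273, -0.001]
contact_force: [0.8, -0.1, 0.3]
grip_width: 0.5
gripper_force: 0.0
```

Emit:
servo_tool(targets=[0,0,0,0,0.5,0,0,0,0,0.5,0,0,0,0,0.5])

```text
time_s: 13.95
eef_pos: [0.4992, -0.1896, 0.2022]
tcp_rot: [-2.169, -2.272, -0.0]
contact_force: [-0.3, 0.2, 0.2]
grip_width: 0.497
gripper_force: 0.0
```

```bash
python3 - <<'E'
from h import *
s=r.state();print(s["time_s"],s["eef_pos"],s["tcp_rot"],s["joint_pos"].round(2),s["grip_width"],s["contact_force"])
a,d,P,k=grab("wrist");W=cloud(d,P,k);cv2.imwrite("pics/w5.png",a)
for X in([.427,-.06,.086],[.42,-.06,.024],[.6,-.125,.085],[.602,-.15,.085]): print(proj(X,P,k))
z=W[...,2]
q=W[(abs(W[...,0]-.427)<.03)&(abs(W[...,1]+.06)<.03)&(z>.078)&(z<.1)]
print("tab",len(q),q.mean(0),q.min(0),q.max(0),cv2.minAreaRect(q[:,:2].astype(np.float32)))
E
```

```text
13.95 [ 0.4992268  -0.18959729  0.20215323] [-2.16863372e+00 -2.27243935e+00 -2.56048367e-05] [-0.58  0.36  1.37  0.    1.41 -0.63] 0.4965890735531721 [-0.30198979  0.21338221  0.24221824]
(np.float64(238.97687314901248), np.float64(36.78539090153677))
(np.float64(247.28238143862137), np.float64(50.24671885512558))
(np.float64(433.45219152615516), np.float64(127.08539350218875))
(np.float64(431.427362118646), np.float64(154.91228318360567))
tab 425 [ 0.42696763 -0.06191424  0.08540501] [ 0.41522703 -0.06701197  0.07812917] [ 0.43726986 -0.05584126  0.08871227] ((0.42623668909072876, -0.06145947054028511), (0.02204730361700058, 0.010709843598306179), 1.5277296304702759)
```

View pics/w5.png

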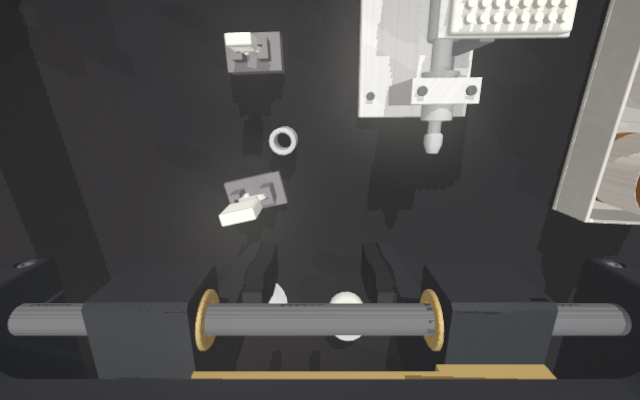

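Wrist view: small clip's tab top at (240,41) and the rod's nose protruding at (432,153), with its groove at about (434,127) just past the bushing. Measuring the groove numerically from this frame.

```bash
python3 - <<'E'
from h import *
im,d,P,k=load("wrist");W=cloud(d,P,k)
for v in range(104,158,2):
    q=W[v,415:455];m=(q[:,2]>.072)&(q[:,2]<.106)
    if m.sum()>1:
        u=np.nonzero(m)[0]+415;q=q[m];print(v,m.sum(),(u.min(),u.max()),"x",q[:,0].min().round(4),q[:,0].max().round(4),"y",np.median(q[:,1]).round(4),"zmax",q[:,2].max().round(4))
for v in (124,126,128,130,152,154): print(v,atz(433.5,v,.0835,P,k).round(4))
q=W[(W[...,0]>.55)&(W[...,0]<.64)&(W[...,1]<-.05)&(W[...,1]>-.12)&(W[...,2]>.099)&(W[...,2]<.106)]
print(len(q),cv2.minAreaRect(q[:,:2].astype(np.float32)))
E
```

```text
104 32 (np.int64(422), np.int64(453)) x 0.5872 0.6111 y -0.1056 zmax 0.0989
106 32 (np.int64(422), np.int64(453)) x 0.5871 0.6109 y -0.1071 zmax 0.0997
108 32 (np.int64(422), np.int64(453)) x 0.587 0.6122 y -0.1088 zmax 0.1004
110 33 (np.int64(421), np.int64(453)) x 0.5869 0.6122 y -0.1104 zmax 0.0994
112 32 (np.int64(421), np.int64(452)) x 0.587 0.6114 y -0.112 zmax 0.0996
114 32 (np.int64(421), np.int64(452)) x 0.5873 0.6116 y -0.1137 zmax 0.1005
116 32 (np.int64(421), np.int64(452)) x 0.5873 0.6123 y -0.1153 zmax 0.0999
118 32 (np.int64(421), np.int64(452)) x 0.5875 0.6123 y -0.1169 zmax 0.0995
120 25 (np.int64(424), np.int64(448)) x 0.5892 0.6079 y -0.1186 zmax 0.0992
122 13 (np.int64(429), np.int64(441)) x 0.5952 0.6051 y -0.1204 zmax 0.0903
124 12 (np.int64(429), np.int64(440)) x 0.5955 0.6038 y -0.1222 zmax 0.0904
126 13 (np.int64(428), np.int64(440)) x 0.5956 0.6047 y -0.1239 zmax 0.09
128 13 (np.int64(428), np.int64(440)) x 0.5952 0.6052 y -0.1256 zmax 0.0901
130 13 (np.int64(428), np.int64(440)) x 0.5958 0.6052 y -0.1274 zmax 0.0899
132 13 (np.int64(428), np.int64(440)) x 0
[... 382 characters left out ...]
 0.6082 y -0.1377 zmax 0.0932
144 18 (np.int64(424), np.int64(441)) x 0.5942 0.6076 y -0.1394 zmax 0.0928
146 16 (np.int64(425), np.int64(440)) x 0.5948 0.6071 y -0.1414 zmax 0.092
148 15 (np.int64(425), np.int64(439)) x 0.5957 0.6067 y -0.143 zmax 0.0917
150 13 (np.int64(426), np.int64(438)) x 0.5963 0.6062 y -0.145 zmax 0.0903
152 11 (np.int64(427), np.int64(437)) x 0.5977 0.6059 y -0.1469 zmax 0.0896
124 [ 0.6002 -0.1224  0.0835]
126 [ 0.6004 -0.1241  0.0835]
128 [ 0.6007 -0.1259  0.0835]
130 [ 0.601  -0.1276  0.0835]
152 [ 0.6041 -0.1474  0.0835]
154 [ 0.6044 -0.1493  0.0835]
1953 ((0.6058861017227173, -0.09008356183767319), (0.07374110817909241, 0.04485957324504852), 33.916202545166016)
```

Groove centre ≈ (0.6003, -0.125), 6 mm past the bushing end (y -0.119), so the rod is home. Fetching the clip: tab at (0.4262, -0.0615), TCP z ≈ 0.032.

Emit:
servo_tool(targets=[-0.45,0.8,0,-0.2,0.5,-0.45,0.8,0,0,0.5,-0.45,0.8,0,0,0.5,-0.47,0.8,0,0,0.5,0,0,-0.9,0,0.5,0,0,-0.9,0,0.5,0,0,-0.9,0,0.5,0,0,-0.7,0,0.5])

```text
time_s: 14.67
eef_pos: [0.426, -0.0599, 0.0646]
tcp_rot: [-2.188, -2.254, 0.0]
contact_force: [0.0, -0.7, -0.7]
grip_width: 0.5
gripper_force: 0.0
```

Emit:
servo_tool(targets=[0,0,0,0,0.5,0,0,0,0,0.5])

```text
time_s: 14.83
eef_pos: [0.4265, -0.0607, 0.0662]
tcp_rot: [-2.188, -2.251, 0.001]
contact_force: [0.6, -0.6, 0.5]
grip_width: 0.501
gripper_force: 0.0
```

```bash
python3 - <<'E'
from h import *
s=r.state();print(s["time_s"],s["eef_pos"],s["tcp_rot"],s["grip_width"],s["contact_force"])
a,d,P,k=grab("wrist");W=cloud(d,P,k)
T=np.eye(4);T[:3,:3]=R.from_rotvec(s["tcp_rot"]).as_matrix();T[:3,3]=s["eef_pos"]
z=W[...,2];q=W[(abs(W[...,0]-.426)<.016)&(abs(W[...,1]+.06)<.03)&(z>.07)&(z<.095)]
if len(q): print("tab",len(q),q.mean(0),q.min(0),q.max(0),cv2.minAreaRect(q[:,:2].astype(np.float32)))
E
```

```text
14.8333 [ 0.42645034 -0.06065727  0.0662422 ] [-2.18828951e+00 -2.25128045e+00  1.18999618e-03] 0.501079558477955 [ 0.61058763 -0.64890212  0.4786862 ]
tab 1135 [ 0.42572664 -0.0588326   0.0832331 ] [ 0.41473785 -0.06676925  0.07007237] [ 0.4366117  -0.05416072  0.08818198] ((0.4257098138332367, -0.0603523850440979), (0.022037440910935402, 0.011332348920404911), 4.441151142120361)
```

Emit:
servo_tool(targets=[0,0,-0.5,0,0.5,0,0,-0.35,0,0.4,0,0,0,0,0,0,0,0,0,0,0,0,0,0,0,0,0,0,0,0,0,0,0,0,0])

```text
time_s: 15.47
eef_pos: [0.4274, -0.062, 0.0334]
tcp_rot: [2.19, 2.249, 0.002]
contact_force: [-0.3, -0.3, 5.8]
grip_width: 0.243
gripper_force: 29.7
```

Emit:
servo_tool(targets=[0,0,0,0,0,0,0,0,0,0])

```text
time_s: 15.63
eef_pos: [0.4274, -0.062, 0.0333]
tcp_rot: [2.19, 2.249, 0.002]
contact_force: [0.2, -0.5, 7.8]
grip_width: 0.246
gripper_force: 29.7
```

Emit:
servo_tool(targets=[0,0,0.3,0,0,0,0,0.7,0,0,0,0,0.9,0,0,0,0,0.9,0,0,0,0,0.9,0,0,0.8,-0.3,0,0.2,0,0.9,-0.3,0,0,0,0.9,-0.3,0,0,0])

```text
time_s: 16.3
eef_pos: [0.5317, -0.098, 0.1818]
tcp_rot: [2.166, 2.272, 0.001]
contact_force: [-0.6, -0.6, -0.8]
grip_width: 0.249
gripper_force: 29.8
```

Emit:
servo_tool(targets=[0.9,-0.3,0,0,0,0.84,-0.4,0,0,0,0,0,-0.6,0,0,0,0,-0.6,0,0,0,0,-0.5,0,0,0,0,0,0,0,0,0,0,0,0])

```text
time_s: 16.88
eef_pos: [0.5999, -0.1256, 0.1122]
tcp_rot: [-2.167, -2.272, 0.001]
contact_force: [0.2, 0.1, -0.1]
grip_width: 0.245
gripper_force: 29.8
```

```bash
python3 - <<'E'
from h import *
s=r.state();print(s["time_s"],s["eef_pos"],s["tcp_rot"],s["grip_width"],s["gripper_force"],s["contact_force"])
a,d,P,k=grab("wrist");W=cloud(d,P,k);cv2.imwrite("pics/w6.png",a)
T=np.eye(4);T[:3,:3]=R.from_rotvec(s["tcp_rot"]).as_matrix();T[:3,3]=s["eef_pos"]
Q=(W-T[:3,3])@T[:3,:3]
# tool coords: tab between pads
m=(abs(Q[...,1])<.0095)&(abs(Q[...,0])<.03)&(Q[...,2]>-.07)&(Q[...,2]<.02)
for z0 in np.arange(-.064,.02,.006):
    q=W[m&(Q[...,2]>=z0)&(Q[...,2]<z0+.006)]
    if len(q)>3:print("toolz",z0.round(3),len(q),"y",q[:,1].min().round(4),q[:,1].max().round(4),"x",q[:,0].min().round(4),q[:,0].max().round(4),"z",q[:,2].mean().round(3))
b,d2,P2,k2=grab("top");W2=cloud(d2,P2,k2)
E
```

```text
16.8833 [ 0.599875   -0.12558358  0.11219699] [-2.16708532e+00 -2.27235512e+00  8.79226663e-04] 0.24538613162851206 29.805919378995895 [ 0.16919523  0.08417143 -0.05575271]
toolz -0.058 816 y -0.1313 -0.1203 x 0.5904 0.6095 z 0.165
toolz -0.052 412 y -0.1317 -0.1196 x 0.5903 0.6095 z 0.162
toolz -0.046 302 y -0.1222 -0.1192 x 0.5904 0.6091 z 0.155
toolz -0.04 248 y -0.1219 -0.1193 x 0.5903 0.6092 z 0.149
toolz -0.034 206 y -0.1219 -0.1189 x 0.5902 0.609 z 0.143
toolz -0.028 58 y -0.1215 -0.1198 x 0.5905 0.6086 z 0.139
toolz -0.022 105 y -0.1236 -0.1217 x 0.5943 0.6055 z 0.131
toolz -0.016 105 y -0.1233 -0.1219 x 0.594 0.6056 z 0.125
toolz -0.01 209 y -0.1279 -0.1216 x 0.5903 0.609 z 0.119
toolz -0.004 38 y -0.1238 -0.1216 x 0.5906 0.609 z 0.113
toolz 0.002 136 y -0.1267 -0.096 x 0.5901 0.6091 z 0.108
toolz 0.008 678 y -0.1228 -0.0953 x 0.5893 0.6083 z 0.101
toolz 0.014 338 y -0.1328 -0.1057 x 0.5899 0.6088 z 0.097
```

The held clip is upright. Its neck centre is at (0.5999, -0.1253) against the groove at (0.6003, -0.125), so I'm pressing down.

Emit:
servo_tool(targets=[0.01,0,-0.2,0,0,0,0,-0.15,0,0,0,0,-0.08,0,0,0,0,0,0,0])

```text
time_s: 17.32
eef_pos: [0.6011, -0.1257, 0.0951]
tcp_rot: [2.167, 2.273, 0.001]
contact_force: [1.8, -0.6, 2.2]
grip_width: 0.244
gripper_force: 30.0
```

Emit:
servo_tool(targets=[0,0,-0.08,0,0,0,0,-0.08,0,0,0,0,0,0,0])

```text
time_s: 17.57
eef_pos: [0.6007, -0.1259, 0.089]
tcp_rot: [2.167, 2.273, -0.0]
contact_force: [0.3, 0.1, -1.3]
grip_width: 0.245
gripper_force: 30.0
```

```bash
python3 - <<'E'
from h import *
s=r.state();print(s["time_s"],s["eef_pos"],s["tcp_rot"],s["grip_width"],s["gripper_force"],s["contact_force"])
E
```

```text
17.5667 [ 0.6006811  -0.12591992  0.0890343 ] [ 2.16735108e+00  2.27296060e+00 -1.76891042e-04] 0.24473127759602367 29.999404437839985 [ 0.27564025  0.05837276 -1.29855647]
```

Emit:
servo_tool(targets=[0,0,-0.05,0,0,0,0,-0.05,0,0,0,0,0,0,0])

```text
time_s: 17.82
eef_pos: [0.601, -0.1257, 0.0848]
tcp_rot: [2.167, 2.273, 0.001]
contact_force: [0.4, 0.1, 3.2]
grip_width: 0.249
gripper_force: 30.0
```

Emit:
servo_tool(targets=[0,0,-0.05,0,0,0,0,0,0,0])

```text
time_s: 17.98
eef_pos: [0.6016, -0.1259, 0.0842]
tcp_rot: [2.166, 2.271, 0.002]
contact_force: [0.6, 0.4, 11.0]
grip_width: 0.243
gripper_force: 30.0
```

Emit:
servo_tool(targets=[0,0,-0.06,0,0,0,0,0,0,0])

```text
time_s: 18.15
eef_pos: [0.6024, -0.1262, 0.0835]
tcp_rot: [2.164, 2.269, 0.004]
contact_force: [0.3, 1.4, 20.6]
grip_width: 0.246
gripper_force: 30.0
```

Emit:
servo_tool(targets=[0,0,-0.04,0,0,0,0,0,0,0,0,0,0,0,0])

```text
time_s: 18.4
eef_pos: [0.6028, -0.1264, 0.0832]
tcp_rot: [2.162, 2.268, 0.005]
contact_force: [-2.1, 1.5, 28.7]
grip_width: 0.242
gripper_force: 30.0
```

```bash
python3 - <<'E'
from h import *
s=r.state();print(s["time_s"],s["eef_pos"],s["grip_width"],s["contact_force"])
a,d,P,k=grab("wrist");W=cloud(d,P,k)
q=W[(abs(W[...,0]-.6)<.008)&(abs(W[...,1]+.126)<.004)&(W[...,2]>.12)&(W[...,2]<.16)];print("tab top",len(q),np.percentile(q[:,2],[50,80,95]))
E
```

```text
18.4 [ 0.60276333 -0.12641674  0.08318685] 0.24235436709645314 [-2.12100245  1.46254712 28.71682764]
tab top 894 [0.13589251 0.13665824 0.13716398]
```

The tab top sits at 0.1365 m (0.1375 expected) with firm resistance, so it's seated. Relaxing, releasing, lifting straight up and checking.

Emit:
servo_tool(targets=[0,0,0.08,0,0,0,0,0,0,0.5,0,0,0,0,0.5,0,0,0,0,0.5,0,0,0,0,0.5,0,0,0.4,0,0.5,0,0,0.8,0,0.5,0,0,0.9,0,0.5])

```text
time_s: 19.12
eef_pos: [0.5996, -0.1253, 0.1648]
tcp_rot: [-2.165, -2.27, 0.003]
contact_force: [1.2, -0.2, 0.2]
grip_width: 0.498
gripper_force: 0.0
```

Emit:
servo_tool(targets=[0,-0.8,0.5,0,0.5,0,-0.8,0,0,0.5,0,0,0,0,0.5,0,0,0,0,0.5,0,0,0,0,0.5])

```text
time_s: 19.53
eef_pos: [0.6002, -0.1891, 0.1849]
tcp_rot: [-2.167, -2.272, 0.0]
contact_force: [0.1, 0.7, 0.1]
grip_width: 0.496
gripper_force: 0.0
```

```bash
python3 - <<'E'
from h import *
s=r.state();print(s["time_s"],s["eef_pos"],s["grip_width"],s["contact_force"])
a,d,P,k=grab("wrist");W=cloud(d,P,k)
m=(abs(W[...,0]-.6)<.02)&(W[...,1]<-.11)&(W[...,1]>-.16)&(W[...,2]>.07)
for z in np.arange(.08,.145,.005):
    q=W[m&(abs(W[...,2]-z)<.0025)]
    if len(q)>3: print(z.round(3),len(q),"x",np.percentile(q[:,0],[2,98]).round(4),"y",np.percentile(q[:,1],[2,98]).round(4))
q=W[m&(W[...,2]>.13)];print("tab top",len(q),np.percentile(q[:,2],[50,95]),cv2.minAreaRect(q[:,:2].astype(np.float32)))
b,d2,P2,k2=grab("top");W2=cloud(d2,P2,k2);W0=cloud(*[np.load("top.npz")[x] for x in("d","P","k")])
for u,v in[(287,193),(290,190)]: print(W2[v,u].round(3))
# flange/knob edges along y near entry
m=(abs(W2[...,0]-.583)<.02)&(W2[...,1]<.15)&(W2[...,1]>.06)&(W2[...,2]>.07)
for y in np.arange(.075,.145,.005):
    q=W2[m&(abs(W2[...,1]-y)<.0025)];print(y.round(3),len(q),q[:,2].max().round(3) if len(q) else "",np.ptp(q[:,0]).round(3) if len(q) else "")
E
```

```text
19.5333 [ 0.60022912 -0.1891013   0.18487248] 0.49630169201340296 [0.05433328 0.72864767 0.05459043]
0.085 53 x [0.5897 0.6135] y [-0.1465 -0.1169]
0.09 272 x [0.5879 0.6132] y [-0.146 -0.111]
0.095 181 x [0.5897 0.6114] y [-0.1369 -0.1101]
0.1 132 x [0.5944 0.6064] y [-0.1181 -0.1104]
0.115 7 x [0.5921 0.5941] y [-0.1262 -0.1204]
0.12 18 x [0.5932 0.6058] y [-0.1214 -0.1197]
0.125 22 x [0.5931 0.612 ] y [-0.129  -0.1193]
0.13 28 x [0.594 0.613] y [-0.1255 -0.1198]
0.135 239 x [0.5941 0.6162] y [-0.1299 -0.1204]
0.14 245 x [0.5948 0.6126] y [-0.1301 -0.1211]
tab top 500 [0.1374725  0.13900601] ((0.6051746606826782, -0.12504872679710388), (0.02228470705449581, 0.009907401166856289), 2.653286933898926)
[0.587 0.07  0.103]
[0.595 0.062 0.101]
0.075 15 0.106 0.029
0.08 21 0.1 0.026
0.085 26 0.105 0.029
0.09 30 0.104 0.033
0.095 17 0.102 0.031
0.1 20 0.098 0.023
0.105 20 0.099 0.023
0.11 19 0.097 0.024
0.115 18 0.099 0.021
0.12 19 0.097 0.022
0.125 8 0.097 0.019
0.13 0  
0.135 0  
0.14 0
```

The tab top height matches a seated clip (0.1375), but the tab sits about 5 mm off in x, so it leans. Checking the clip's profile numerically.

```bash
python3 - <<'E'
from h import *
im,d,P,k=load("wrist");W=cloud(d,P,k)
# front face of clip below the tab: y in [-.124,-.1195]; and overall segments per row
m=(abs(W[...,0]-.602)<.022)&(W[...,1]<-.1190)&(W[...,1]>-.134)&(W[...,2]>.076)
for v in np.unique(np.nonzero(m)[0])[::2]:
    q=W[v][m[v]];u=np.nonzero(m[v])[0]
    print(v,(u.min(),u.max()),"x",q[:,0].min().round(4),q[:,0].max().round(4),"y",q[:,1].mean().round(4),"z",q[:,2].min().round(4),q[:,2].max().round(4))
E
```

```text
116 (np.int64(317), np.int64(324)) x 0.5955 0.6013 y -0.1192 z 0.0859 0.0902
118 (np.int64(315), np.int64(340)) x 0.5943 0.6123 y -0.1197 z 0.117 0.1259
120 (np.int64(310), np.int64(345)) x 0.5897 0.6152 y -0.1209 z 0.0817 0.1383
122 (np.int64(310), np.int64(346)) x 0.5898 0.6157 y -0.1221 z 0.0868 0.1394
124 (np.int64(310), np.int64(346)) x 0.5899 0.6158 y -0.1235 z 0.0875 0.1391
126 (np.int64(310), np.int64(346)) x 0.59 0.616 y -0.1248 z 0.0874 0.1404
128 (np.int64(313), np.int64(346)) x 0.5932 0.6163 y -0.1259 z 0.1248 0.14
130 (np.int64(313), np.int64(346)) x 0.5933 0.6163 y -0.1272 z 0.1237 0.139
132 (np.int64(314), np.int64(346)) x 0.5942 0.6165 y -0.1285 z 0.1337 0.1391
134 (np.int64(315), np.int64(344)) x 0.595 0.615 y -0.1299 z 0.1357 0.1393
```

The horseshoe's left edge at x 0.5897 matches a clip centred on the rod, so it is seated and only rotated about 5° around it. I'll straighten it with a centred grip, press lightly and release.

Emit:
servo_tool(targets=[0,0.8,0,0,0.5,0,0.8,-0.3,0,0.5,0,0,-0.7,0,0.5,0,0,-0.7,0,0.5,0,0,-0.5,0,0.5,0,0,-0.25,0,0.5,0,0,0,0,0,0,0,0,0,0])

```text
time_s: 20.3
eef_pos: [0.6009, -0.1254, 0.0883]
tcp_rot: [2.167, 2.274, 0.0]
contact_force: [0.6, -0.0, 0.8]
grip_width: 0.372
gripper_force: 0.0
```

Emit:
servo_tool(targets=[0,0,0,0,0,0,0,0,0,0,0,0,0,0,0,0,0,0,0,0])

```text
time_s: 20.63
eef_pos: [0.6012, -0.1259, 0.0891]
tcp_rot: [2.167, 2.272, 0.002]
contact_force: [0.6, -0.6, 4.9]
grip_width: 0.245
gripper_force: 30.0
```

Emit:
servo_tool(targets=[0,0,-0.06,0,0,0,0,0,0,0])

```text
time_s: 20.8
eef_pos: [0.602, -0.1262, 0.0881]
tcp_rot: [2.165, 2.27, 0.003]
contact_force: [0.2, 0.9, 15.2]
grip_width: 0.246
gripper_force: 30.0
```

Emit:
servo_tool(targets=[0,0,0.06,0,0,-0.01,0,0.03,0,0,0,0,0,0,0])

```text
time_s: 21.05
eef_pos: [0.6003, -0.1259, 0.0893]
tcp_rot: [2.168, 2.273, 0.0]
contact_force: [0.9, 0.0, 2.1]
grip_width: 0.241
gripper_force: 30.0
```

Emit:
servo_tool(targets=[0,0,0,0,0.5,0,0,0,0,0.5,0,0,0,0,0.5,0,0,0,0,0.5,0,0,0.5,0,0.5,0,0,0.8,0,0.5,0,0,0.8,0,0.5,0,-0.8,0.4,0,0.5])

```text
time_s: 21.72
eef_pos: [0.6011, -0.1542, 0.1932]
tcp_rot: [2.16, 2.276, 0.004]
contact_force: [0.1, 0.2, 0.5]
grip_width: 0.499
gripper_force: 0.0
```

Emit:
servo_tool(targets=[0,-0.8,0,0,0.5,0,0,0,0,0.5,0,0,0,0,0.5])

```text
time_s: 21.97
eef_pos: [0.5998, -0.1907, 0.1885]
tcp_rot: [-2.17, -2.27, 0.0]
contact_force: [0.8, 0.1, 0.1]
grip_width: 0.501
gripper_force: 0.0
```

```bash
python3 - <<'E'
from h import *
s=r.state();print(s["time_s"],s["eef_pos"],s["grip_width"],s["contact_force"])
a,d,P,k=grab("wrist");W=cloud(d,P,k)
m=(abs(W[...,0]-.602)<.022)&(W[...,1]<-.1190)&(W[...,1]>-.134)&(W[...,2]>.076)
q=W[m&(W[...,2]>.13)];print("tab top",len(q),np.percentile(q[:,2],[50,95]),cv2.minAreaRect(q[:,:2].astype(np.float32)))
for v in np.unique(np.nonzero(m)[0])[::2]:
    q=W[v][m[v]];print(v,"x",q[:,0].min().round(4),q[:,0].max().round(4),"z",q[:,2].min().round(4),q[:,2].max().round(4))
E
```

```text
21.9667 [ 0.59980682 -0.19074259  0.1885383 ] 0.5006957247563218 [0.82175495 0.06442924 0.09517353]
tab top 507 [0.13756265 0.13875393] ((0.6017541885375977, -0.12553220987319946), (0.02162613905966282, 0.011123402044177055), 2.6683733463287354)
114 x 0.5952 0.6053 z 0.0853 0.0897
116 x 0.5916 0.6104 z 0.1131 0.1324
118 x 0.5902 0.6122 z 0.1127 0.1388
120 x 0.5909 0.6123 z 0.1364 0.1392
122 x 0.5909 0.6124 z 0.1364 0.1393
124 x 0.591 0.6124 z 0.1355 0.1392
126 x 0.591 0.6125 z 0.1361 0.1395
128 x 0.5911 0.6127 z 0.1362 0.1387
130 x 0.5918 0.6126 z 0.1362 0.1392
132 x 0.5932 0.6087 z 0.0867 0.1319
```

```bash
python3 - <<'E'
from h import *
im,d,P,k=load("wrist");W=cloud(d,P,k)
q=W[(abs(W[...,0]-.602)<.008)&(W[...,1]<-.128)&(W[...,1]>-.16)&(W[...,2]>.076)&(W[...,2]<.1)]
y=q[:,1].min();print("nose y",y)
if y<-.145: print(r.close_job())
E
```

```text
nose y -0.14685950921782562
the job is handed in; nothing more can be done
None
```

The job is handed in: the rod's flange is home against the first bushing, and the smaller clip is pressed into its groove, upright and let go (about 22 s used). The first rod grasp missed without touching anything, because the fingertips sit about 30 mm short of the stated TCP.

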